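Find the hidden housing with the bearing block

ROBOT

A 6-joint arm with a two-finger parallel gripper is mounted at the origin on the work surface. World frame = base frame: x ahead of the robot, y to its left, z up, the work surface at z = 0. Lengths are in m, angles in rad, forces in N, time in s.
With the tool pointing down it reaches from about 0.3 to 0.825 m from the base axis. Payload 5.4 kg.
Tool frame: the origin (TCP) lies at the very end of the fingers, on their centre line; the grasp point (between the pads) lies 19 mm behind it; z points along the fingers, x is the direction in which the jaws open and shut, and the axes are right-handed (so a half turn about z gives the same grasp; the last joint's range is limited). The gripper opens to 92 mm and grips with 3 to 60 N. Pads are 20 mm wide; open, the fingers measure 128 mm over their backs; the gripper's body (75 mm by 189 mm) begins 69 mm behind the grasp point.
Start: joints at [1.125, 0.158, 1.597, -0, 1.386, -0.21], TCP at [0.134, 0.559, 0.215] pointing down, gripper open.
Joint ranges: [-2.91, 2.91], [-0.94, 2.29], [0.18, 2.7], [-1.29, 4.43], [0.17, 2.64], [-3, 3]. Speed limits (rad/s): [2.57, 2.57, 3.14, 3.14, 3.14, 3.14].

INTERFACE

Orientations are given as a rotation vector (axis times angle).
In Python, from workcell import bot gives the robot as it stands. Calls block until the motion is done:
- bot.goto(position, orientation): joint-space move of the TCP to a pose.
- bot.line_to(position, rot=None, max_speed=0.15): straight line of the TCP; rot=None keeps the orientation; max_speed is the mean speed in m/s.
- bot.set_joints(angles): joint-space move.
- bot.set_gripper(opening, newtons=None): opening from 0.0 (shut) to 1.0 (fully open); newtons is the grip in N (None keeps the last); returns when the fingers have stopped.
- bot.hold(seconds).
- bot.inverse_kinematics(position, orientation): joint angles nearest the present ones, or None.
- bot.read_camera(name): name is "scene" or "top"; returns a dict with "pixels" (400x640x3 uint8, blue, green, red), "fx", "fy", "cx", "cy" (pixels), "k1" (the pictures are not rectified: a ray, as slopes to the right and down, at radius r is drawn at 1 + k1 r^2 times it, then the intrinsics apply), "R" (3x3) and "t" (3): a world point X has camera coordinates R X + t. Camera axes: x right, y down, z forward; pixel columns grow to the right and rows downward; lengths in m; the calibration is good to about 2 mm. A picture is of the moment at which its call begins. There is no depth.
A pose or a line that the arm cannot do raises bot.MotionError and nothing moves.
- bot.job_done(): hands the job in, once; it reports no verdict.
Readings, each from a call of its own:
- bot.current_clock(): time.
- bot.current_joints(): joint angles.
- bot.current_joint_vel(): joint speeds.
- bot.current_effort(): joint torques, N m.
- bot.current_ee_pos(): TCP position.
- bot.current_tool_rot(): TCP orientation.
- bot.current_contact_force(): force on the tool from outside, world axes, zero at the start.
- bot.current_ft_torque(): the same for the moment, N m.
- bot.current_opening(): opening from 0.0 (shut) to 1.0 (fully open).
Only numpy, scipy, OpenCV 4.12 (cv2) and the standard library are available. Lean on these libraries where they do the work, as an engineer would, in place of code of your own. Each camera call takes 0.05 s, during which the arm holds its last target. There are 200 camera calls.

TASK

The oak bearing block has been laid on the wall plate in the vice, but its cog is standing on top of the wood beside the housing, which the block itself hides. Slide the block along the plate, to whichever side it turns out to be, feeling for the housing without lifting the block off the plate, until the cog drops in and the block lies fully home, level and flat on the plate. Then let go of it, and leave the mallet, chisel and square where they are.

Things in the scene. Friction and masses are not known exactly. Their poses are not given: they have to be found in the camera images.
- block_center (a point): Centre of the oak bearing block: a loose brown oak beam piece 60 wide (x) x 200 long (y) x 58 high (z) mm, 0.3 to 0.65 kg. This point is the middle of the beam piece, 29 mm below its top; y runs along it, z up. It rides 103 mm above the bench while the cog stands on the plate (14 mm gap under the block); fully home it is 89 mm above the bench.
- block_cog (a point): Underside of the stub cog, a rectangular boss 44 wide (x) x 50 long (y) mm that sticks out 14 mm below the middle of the block's underside, square to it; this point is the centre of the cog's lower face, 43 mm below the block's centre. Axes as the block's.
- vice: The bench's end vice, fixed: two dark timber jaws, each 130 (x) x 95 (y) x 85 mm high, inner faces 440 mm apart at y = +220 and -220 mm; the block is stopped if its end meets one. Origin on the bench top midway between them; y runs from jaw to jaw, z up. They hold a fixed pale softwood timber, the wall plate, 100 mm wide (x), which fills the gap between them.
- plate_top (a point): On the wall plate's flat top (60 mm above the bench), midway between the jaws, on its centre line; axes as the vice's. In this top is one blind housing (pocket) for the cog, 49 wide (x) x 53 long (y) x 16 mm deep, square to the plate, on its centre line. Its y is unknown: at the start the block hides it, its centre 35 to 62 mm from the block's centre towards +y or -y.
- mallet_mid (a point): Bystander: a wooden joiner's mallet lying on the bench behind the plate, head 70 x 120 x 85 mm, handle 230 mm; point at the middle of its head, 43 mm up.
- chisel_mid (a point): Bystander: a big chisel 345 mm long with a dark turned handle of 36 mm diameter, lying on the bench on the robot's side of the plate; point at its ferrule, mid-length.
- square_mid (a point): Bystander: a try square lying on the bench, wooden stock 30 x 120 x 16 mm with a 200 mm steel blade; point at the middle of the stock.
Mind the look-alikes: they are no part of the job. There is more than one size of the part that bears block_center; the job needs the smaller.

How it is judged:
By the outcome, as a careful person would: the job done as asked, in the order asked, and still so for the second after the job is handed in, with the robot touching nothing.
It also fails if it takes over 45 s, if anything falls off the work surface, if the arm or the gripper's body presses on something with over 40 N, if the wrist force passes 120 N, or if a joint passes its speed limit or range.

## Working session

There is one attempt and no reset: what is moved stays moved. The work goes in short steps, each a Python script; the robot and the scene stay as the last script left them, time stands still between calls to the robot, and variables do not carry over. Pictures are saved under pics/ and viewed, about 8 in all and at most 12, crops included, and the job is handed in when it is done.

```bash
mkdir -p pics; cat > h.py <<'E'
import numpy as np, cv2
from workcell import bot
def pic(cam,name,crop=None,s=1):
    c=bot.read_camera(cam); im=c["pixels"]
    if crop: x0,y0,x1,y1=crop; im=im[y0:y1,x0:x1]
    if s!=1: im=cv2.resize(im,None,fx=s,fy=s,interpolation=cv2.INTER_CUBIC)
    cv2.imwrite(f"pics/{name}.png",im); return c
def ray(c,u,v,z):
    K=np.array([[c["fx"],0,c["cx"]],[0,c["fy"],c["cy"]],[0,0,1.]])
    p=np.array([(u-c["cx"])/c["fx"],(v-c["cy"])/c["fy"]]); q=p.copy()
    for _ in range(20): q=p/(1+c["k1"]*(q@q))
    R=np.array(c["R"]);t=np.array(c["t"]); d=R.T@np.r_[q,1]; o=-R.T@t
    return o+d*(z-o[2])/d[2]
E
python3 - <<'E'
from h import *
for n in("top","scene"):
    c=pic(n,n+"0"); print(n,c["fx"],c["k1"],-np.array(c["R"]).T@c["t"])
print(bot.current_clock(),bot.current_tool_rot())
E
```

```text
top 460.8940117299672 -0.030387225025299867 [ 0.44074312 -0.00190441  1.14034773]
scene 447.70348291935676 -0.11479041160158833 [ 1.04468224 -0.15829816  0.97306417]
0.1 [ 2.46667857e+00  1.94430554e+00 -2.39666542e-03]
```

View pics/top0.png

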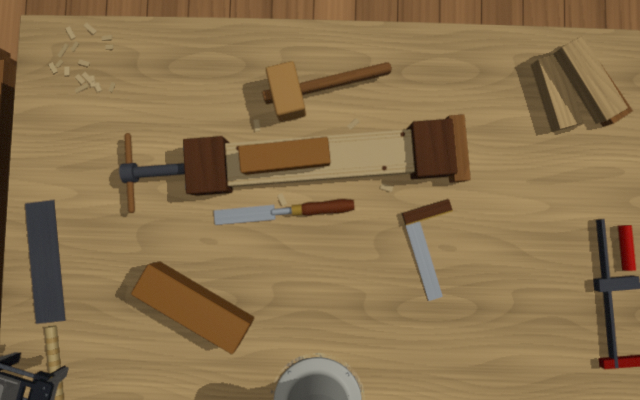

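View pics/scene0.png

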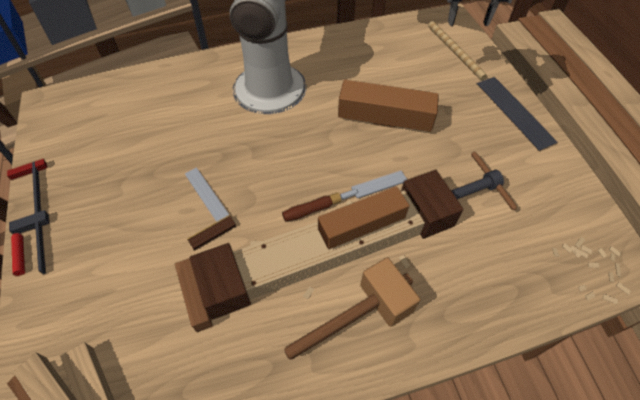

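Two candidates could be the block: the brown beam on the plate at top (285,155), and a larger brown beam loose on the bench at top (192,307). The one on the plate, smaller, is the one described. I'll check it in a close crop.

```bash
python3 - <<'E'
from h import *
c=pic("top","crop1",(180,110,480,210),2.6)
im=c["pixels"]
hsv=cv2.cvtColor(im,cv2.COLOR_BGR2HSV)
print(hsv[155,285],hsv[155,370],hsv[165,205],hsv[305,192])
m=cv2.inRange(hsv,(5,130,95),(16,255,255)); 
for name,(x0,y0,x1,y1),z in(("blk",(230,130,340,180),.132),("big",(120,255,260,360),.07)):
    k=np.zeros_like(m);k[y0:y1,x0:x1]=m[y0:y1,x0:x1]
    cs=max(cv2.findContours(k,0,1)[0],key=cv2.contourArea)
    b=cv2.boxPoints(cv2.minAreaRect(cs)); P=np.array([ray(c,*p,z)[:2] for p in b])
    print(name,b.round(),P.round(4),P.mean(0),np.linalg.norm(P[1]-P[0]),np.linalg.norm(P[2]-P[1]))
E
```

```text
[ 16 169 127] [ 20  89 166] [ 13 186  70] [ 15 175 124]
blk [[237. 146.]
 [327. 136.]
 [330. 162.]
 [240. 172.]] [[ 0.5979  0.194 ]
 [ 0.6257 -0.0046]
 [ 0.568  -0.0127]
 [ 0.5401  0.1852]] [0.58292158 0.09046817] 0.2005710975604255 0.05831455458925839
big [[129. 294.]
 [147. 263.]
 [251. 324.]
 [233. 355.]] [[0.255  0.4447]
 [0.3281 0.4049]
 [0.1961 0.1583]
 [0.124  0.198 ]] [0.22580178 0.30143887] 0.08321059326048962 0.27971086046227767
```

View pics/crop1.png

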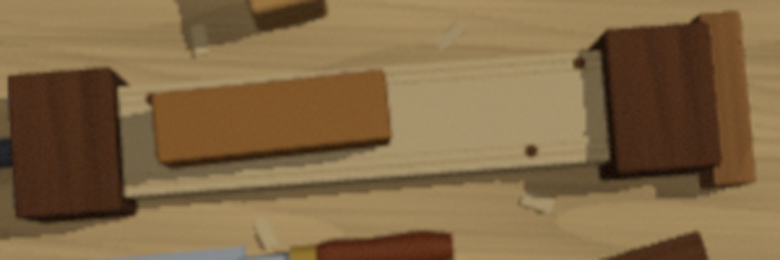

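The crop shows the 200 × 60 beam standing on the plate, with corners at about (237,146) and (330,162), so the choice is right. It looks slightly skewed relative to the plate. I'll fit both poses with edge fitting in the two cameras.

```bash
cat > fit.py <<'E'
from h import *
from scipy.optimize import least_squares
def proj(c,X):
    Y=X@np.array(c["R"]).T+c["t"]; q=Y[:,:2]/Y[:,2:]; q=q*(1+c["k1"]*(q**2).sum(1,keepdims=True))
    return q*[c["fx"],c["fy"]]+[c["cx"],c["cy"]]
def rect(x0,x1,y0,y1,z,sides="abcd"):
    P=dict(a=((x0,y0),(x1,y0)),b=((x1,y0),(x1,y1)),c=((x1,y1),(x0,y1)),d=((x0,y1),(x0,y0)))
    return [np.array([(*p,z),(*q,z)]) for k,(p,q) in P.items() if k in sides]
def pose(E,p):
    c,s=np.cos(p[2]),np.sin(p[2]); return E@np.array([[c,-s,0],[s,c,0],[0,0,1]]).T+[p[0],p[1],0]
def fit(cams,edges,p,w=4,it=6):
    G=[cv2.GaussianBlur(c["pixels"].astype(np.float32),(0,0),.7) for c in cams]
    for k in range(it):
        T=[]; ww=w if k<2 else 2
        for ci,c in enumerate(cams):
            for e in edges[ci]:
                s=np.linspace(.06,.94,25)[:,None]; X=e[0]*(1-s)+e[1]*s; U=proj(c,pose(X,p))
                d=U[-1]-U[0]; n=np.array([-d[1],d[0]])/np.linalg.norm(d)
                o=np.arange(-ww,ww+.01,.25); S=U[:,None]+o[None,:,None]*n
                V=cv2.remap(G[ci],S[...,0].astype(np.float32),S[...,1].astype(np.float32),1)
                g=np.abs(np.gradient(V,axis=1)).sum(2); j=g.argmax(1)
                for i in range(len(X)):
                    if g[i,j[i]]>5 and 0<j[i]<len(o)-1: T.append((ci,X[i],U[i]+o[j[i]]*n,n))
        def r(p): 
            out=[]
            for ci,c in enumerate(cams):
                t=[a for a in T if a[0]==ci]
                if t: out.append(((proj(c,pose(np.array([a[1] for a in t]),p))-[a[2] for a in t])*np.array([a[3] for a in t])).sum(1))
            return np.concatenate(out)
        R=least_squares(r,p,loss="soft_l1",f_scale=.4); p=R.x
    return p,np.median(np.abs(r(p))),len(T)
BLK=lambda zt:rect(-.03,.03,-.1,.1,zt)
VICE=rect(-.05,.05,-.22,.22,.06,"bd")+rect(-.065,.065,.22,.315,.085)+rect(-.065,.065,-.315,-.22,.085)
E
python3 - <<'E'
from fit import *
C=[bot.read_camera(n) for n in("top","scene")]
J=rect(-.065,.065,.22,.315,.085)+rect(-.065,.065,-.315,-.22,.085,"bcd")
for nm,E,p in(("blk",BLK(.132),[.583,.0905,-.12]),("vice",VICE,[.575,.03,-.08]),("jaws",J,[.575,.03,-.08])):
  for lab,cs,es in(("both",C,[E,E]),("top",C[:1],[E]),("scene",C[1:],[E])):
    q,r,n=fit(cs,es,[p[0],p[1],-p[2]] ,5); print(nm,lab,q.round(4),r.round(2),n)
    if lab=="both":
      for c in C:
        for e in E:
            cv2.polylines(c.setdefault("o",cv2.resize(c["pixels"],None,fx=4,fy=4,interpolation=cv2.INTER_CUBIC)),[np.int32(proj(c,pose(e,q))*4+2)],False,(0,255,0) if nm=="blk" else (255,255,0) if nm=="vice" else (0,0,255))
a=C[0]["o"][110*4:210*4,170*4:480*4];b=C[1]["o"][160*4:335*4,170*4:480*4]
cv2.imwrite("pics/ov.png",cv2.resize(np.vstack([a,b]),None,fx=.54,fy=.54,interpolation=cv2.INTER_AREA))
E
```

```text
blk both [0.5827 0.0899 0.1353] 0.44 158
blk top [0.5799 0.0902 0.1677] 0.5 86
blk scene [0.583  0.0884 0.1431] 0.23 76
vice both [0.5859 0.0304 0.1018] 0.54 254
vice top [0.587  0.0129 0.1059] 0.64 186
vice scene [0.5813 0.0302 0.0769] 0.51 97
jaws both [0.5788 0.0305 0.0768] 0.66 140
jaws top [0.5734 0.0355 0.0649] 0.63 72
jaws scene [0.5791 0.03   0.0698] 0.49 86
```

View pics/ov.png

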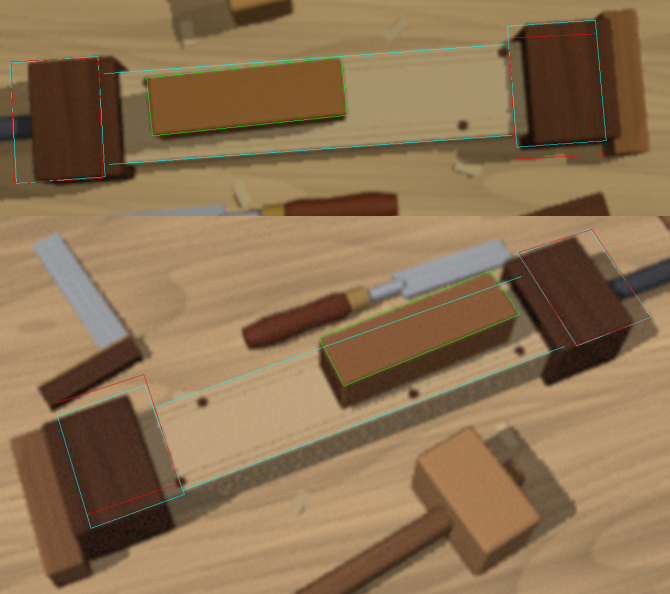

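The block fit is good, but my jaw start was about 15 mm off in y. The plate's lateral position and yaw are what matter here. The gap at the +y end is only about 28 mm, less than 35 mm, so the housing must be towards −y. I'll refit the plate from its clear long edges with a better start.

```bash
python3 - <<'E'
from fit import *
C=[bot.read_camera(n) for n in("top","scene")]
seg=lambda x,a,b,z:np.array([(x,a,z),(x,b,z)])
A=[seg(.05,-.2,-.03,.06),seg(-.05,-.2,-.03,.06)]
jx=[seg(s*.065,a,a+.06,.085) for s in(1,-1) for a in(.24,-.295)]
T=A+[seg(-.05,-.03,.17,.06)]; S=A+[seg(.05,-.03,.18,.06)]
inn=rect(-.045,.045,-.26,-.22,.085,"c")
for lab,cs,es in(("both",C,[T,S]),("top",C[:1],[T]),("scene",C[1:],[S]),("both+jaws",C,[T+jx+inn,S+jx+inn])):
  for p0 in([.583,.015,.075],[.58,.015,.09]):
    q,r,n=fit(cs,es,p0,3); 
    print(lab,q.round(4),"x at y=.05,.09:",[(q[0]-np.tan(q[2])*(y-q[1])).round(4) for y in(.05,.09)],r.round(2),n)
b,_,_=fit(C,[BLK(.132)]*2,[.583,.09,.135],3);print(b)
for c in C:
    o=cv2.resize(c["pixels"],None,fx=4,fy=4,interpolation=cv2.INTER_CUBIC)
    for e,k,pp in [(e,(255,255,0),q) for e in rect(-.05,.05,-.22,.22,.06)+rect(-.065,.065,.22,.315,.085)+rect(-.065,.065,-.315,-.22,.085)]+[(e,(0,255,0),b) for e in BLK(.132)]:
        cv2.polylines(o,[np.int32(proj(c,pose(e,pp))*4+2)],False,k)
    c["o"]=o
a=C[0]["o"][110*4:210*4,170*4:480*4];b=C[1]["o"][160*4:335*4,170*4:480*4]
cv2.imwrite("pics/ov2.png",cv2.resize(np.vstack([a,b]),None,fx=.54,fy=.54,interpolation=cv2.INTER_AREA))
E
```

```text
both [ 0.5977 -0.0749  0.1099] x at y=.05,.09: [np.float64(0.5839), np.float64(0.5795)] 0.27 95
both [0.582  0.0742 0.1044] x at y=.05,.09: [np.float64(0.5845), np.float64(0.5803)] 0.23 118
top [ 1.5573 -5.6912  0.8083] x at y=.05,.09: [np.float64(-4.4529), np.float64(-4.4948)] 0.26 19Traceback (most recent call last):
  File "<stdin>", line 10, in <module>
  File "fit.py", line 30, in fit
    R=least_squares(r,p,loss="soft_l1",f_scale=.4); p=R.x
    return func(*args, **kwargs)
    vector_fun = VectorFunction(
        fun_wrapped,
    ...<6 lines>...
        workers=workers
    )
    self._update_fun()
    ~~~~~~~~~~~~~~~~^^
    self.f = self.fun_wrapped(xp_copy(self.x))
             ~~~~~~~~~~~~~~~~^^^^^^^^^^^^^^^^^
    return np.atleast_1d(self.fun(x))
                         ~~~~~~~~^^^
    return self.f(x, *self.args, **self.kwargs)
           ~~~~~~^^^^^^^^^^^^^^^^^^^^^^^^^^^^^^
  File "fit.py", line 29, in r
    return np.concatenate(out)
           ~~~~~~~~~~~~~~^^^^^
ValueError: need at least one array to concatenate
```

```bash
python3 - <<'E'
import fit as F; s=open('fit.py').read().replace('return np.concatenate(out)','return np.concatenate(out+[[(p[1]-.015)*300,(p[2]-.095)*20]])'); open('fit.py','w').write(s)
E
python3 - <<'E'
from fit import *
C=[bot.read_camera(n) for n in("top","scene")]
seg=lambda x,a,b,z:np.array([(x,a,z),(x,b,z)])
A=[seg(.05,-.2,-.03,.06),seg(-.05,-.2,-.03,.06)]
jx=[seg(s*.065,a,a+.06,.085) for s in(1,-1) for a in(.24,-.295)]
T=A+[seg(-.05,-.03,.17,.06)]; S=A+[seg(.05,-.03,.18,.06)]
inn=rect(-.045,.045,-.26,-.22,.085,"c")
for lab,cs,es in(("both",C,[T,S]),("top",C[:1],[T]),("scene",C[1:],[S]),("jaws",C,[jx,jx]),("both+jaws",C,[T+jx,S+jx])):
  for p0 in([.583,.015,.075],[.586,.015,.1]):
    q,r,n=fit(cs,es,p0,3); 
    print(lab,q.round(4),"x at y=.05,.09:",[(q[0]-np.tan(q[2])*(y-q[1])).round(4) for y in(.05,.09)],r.round(2),n)
b=[.5827,.0899,.1353]
for c in C:
    o=cv2.resize(c["pixels"],None,fx=4,fy=4,interpolation=cv2.INTER_CUBIC)
    for e,k,pp in [(e,(255,255,0),q) for e in rect(-.05,.05,-.22,.22,.06)+rect(-.065,.065,.22,.315,.085)+rect(-.065,.065,-.315,-.22,.085)]+[(e,(0,255,0),b) for e in BLK(.132)]:
        cv2.polylines(o,[np.int32(proj(c,pose(e,pp))*4+2)],False,k)
    c["o"]=o
a=C[0]["o"][110*4:210*4,170*4:480*4];b=C[1]["o"][160*4:335*4,170*4:480*4]
cv2.imwrite("pics/ov2.png",cv2.resize(np.vstack([a,b]),None,fx=.54,fy=.54,interpolation=cv2.INTER_AREA))
E
```

```text
both [0.5882 0.015  0.1045] x at y=.05,.09: [np.float64(0.5845), np.float64(0.5803)] 0.23 123
both [0.5881 0.015  0.1052] x at y=.05,.09: [np.float64(0.5844), np.float64(0.5802)] 0.21 123
top [0.5883 0.015  0.106 ] x at y=.05,.09: [np.float64(0.5845), np.float64(0.5803)] 0.24 71
top [0.5883 0.015  0.1057] x at y=.05,.09: [np.float64(0.5846), np.float64(0.5803)] 0.25 71
scene [0.5881 0.015  0.1027] x at y=.05,.09: [np.float64(0.5845), np.float64(0.5803)] 0.06 52
scene [0.588  0.015  0.1037] x at y=.05,.09: [np.float64(0.5844), np.float64(0.5802)] 0.06 53
jaws [0.5879 0.015  0.1044] x at y=.05,.09: [np.float64(0.5843), np.float64(0.5801)] 0.5 173
jaws [0.5881 0.015  0.1049] x at y=.05,.09: [np.float64(0.5845), np.float64(0.5802)] 0.48 165
both+jaws [0.5881 0.015  0.1052] x at y=.05,.09: [np.float64(0.5845), np.float64(0.5802)] 0.26 285
both+jaws [0.5882 0.015  0.105 ] x at y=.05,.09: [np.float64(0.5845), np.float64(0.5803)] 0.27 283
```

View pics/ov2.png

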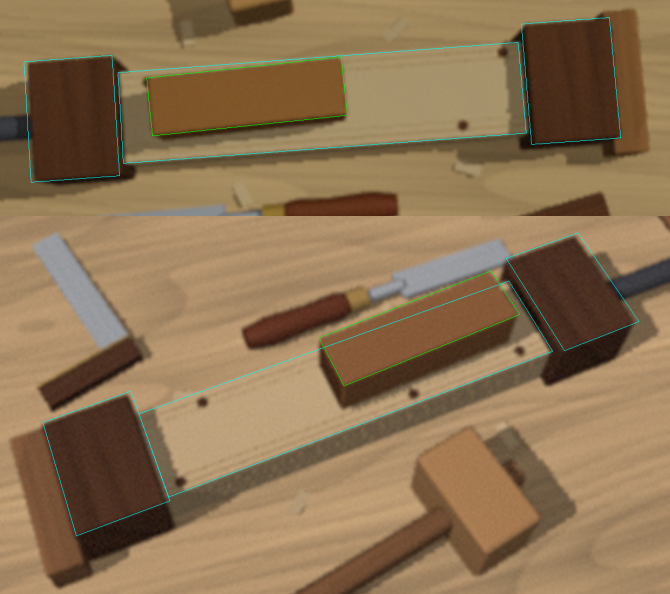

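The overlay now sits on the plate and jaw edges in both views. The plate is at (0.588, 0.015) with yaw 0.105. The block is about 2.5 mm off the centre line, skewed by about 1.7°, with 45 mm free to the +y jaw, so both sides are possible. I'll grasp it now.

```bash
cat > mv.py <<'E'
from fit import *
from scipy.spatial.transform import Rotation as Ro
PX,PY,PA=.5881,.015,.105
def rot(a): 
    x=np.array([np.cos(a),np.sin(a),0]);z=np.array([0,0,-1.]);return Ro.from_matrix(np.c_[x,np.cross(z,x),z]).as_rotvec()
def W(lx,ly,z): 
    c,s=np.cos(PA),np.sin(PA);return np.array([PX+c*lx-s*ly,PY+s*lx+c*ly,z])
def L(p): 
    c,s=np.cos(PA),np.sin(PA);d=np.array(p[:2])-[PX,PY];return np.array([c*d[0]+s*d[1],-s*d[0]+c*d[1]])
def st(tag=""):
    p=bot.current_ee_pos();print(tag,"t%.2f"%bot.current_clock(),"L(mm)",(L(p)*1e3).round(1),"z%.1f"%(p[2]*1e3),"F",np.round(bot.current_contact_force(),1),"M",np.round(bot.current_ft_torque(),2),"op%.3f"%bot.current_opening())
E
python3 - <<'E'
from mv import *
b=(.5827,.0899); a=.135
print([bot.inverse_kinematics(np.array([*b,.097]),rot(a+k)) for k in(0,np.pi)])
bot.goto(np.array([*b,.2]),rot(a)); st("above")
bot.line_to(np.array([*b,.097]),max_speed=.15); st("down")
bot.set_gripper(0.0,20); st("grip")
E
```

```text
[array([-5.17137686e-02,  3.10420822e-01,  1.66057950e+00, -4.44089210e-16,
        1.17059233e+00, -1.86713769e-01]), array([-5.17137686e-02,  3.10420822e-01,  1.66057950e+00, -4.44089210e-16,
        1.17059233e+00,  2.95487889e+00])]
above t2.77 L(mm) [ 2.4 76. ] z200.0 F [-0.1  0.1 -0.4] M [-0.01  0.04 -0.02] op1.001
down t3.60 L(mm) [ 3.3 75. ] z98.1 F [ 0.9 -0.   0.3] M [-0.09  0.07  0.  ] op0.997
grip t4.18 L(mm) [ 2.5 75. ] z97.3 F [-2.1 -0.4  2.3] M [-0.15  0.24 -0.03] op0.653
```

```bash
python3 - <<'E'
from mv import *
bot.line_to(np.array([*bot.current_ee_pos()[:2],.0965]),max_speed=.02); st("press")
z=.0965
for ly in(66,57,48,43):
    bot.line_to(W(0,ly/1e3,z),rot(PA),max_speed=.04); st(ly)
    f=bot.current_contact_force()[2]
    z+= -.0005 if f<4 else .0005 if f>14 else 0
E
```

```text
press t4.43 L(mm) [ 2.6 75. ] z97.3 F [-3.4  0.1  6. ] M [-0.16  0.64 -0.02] op0.649
66 t4.82 L(mm) [ 0.9 65.5] z97.3 F [0.9 1.1 6. ] M [ 0.11 -0.23 -0.06] op0.649
57 t5.19 L(mm) [ 0.4 57.7] z97.1 F [0.2 4.3 6. ] M [ 0.83  0.09 -0.03] op0.650
48 t5.57 L(mm) [ 0.  48.6] z96.8 F [-0.4  2.9  5.2] M [0.69 0.1  0.02] op0.652
43 t5.84 L(mm) [-0.2 43.5] z96.5 F [-0.5  4.6  5. ] M [0.87 0.18 0.01] op0.651
```

```bash
python3 - <<'E'
from mv import *
z=.0957; n=0
for ly in np.arange(42,8,-1.5):
    bot.line_to(W(0,ly/1e3,z),rot(PA),max_speed=.03); st(ly)
    f=np.array(bot.current_contact_force()); p=bot.current_ee_pos()
    if f[2]<2 or p[2]<.0955: 
        z-=.0015; n+=1; bot.line_to(W(0,ly/1e3,z),rot(PA),max_speed=.03); st("lower")
        if bot.current_contact_force()[2]<3: print("DROP?");break
    elif f[2]<5: z-=.0004
    elif f[2]>12: z+=.0004
    if np.hypot(*f[:2])>18: print("blocked");break
E
```

```text
42.0 t6.09 L(mm) [-0.2 42.3] z96.1 F [-2.2  2.1  7.7] M [0.68 0.32 0.02] op0.648
40.5 t6.34 L(mm) [-0.2 41. ] z95.8 F [-1.2  3.8  6.1] M [0.84 0.28 0.01] op0.649
39.0 t6.59 L(mm) [-0.2 39.4] z95.6 F [-1.   4.1  4.6] M [ 1.1   0.21 -0.02] op0.653
37.5 t6.84 L(mm) [-0.2 37.6] z95.1 F [-0.1  3.5  4.4] M [0.9  0.15 0.02] op0.653
lower t7.09 L(mm) [-0.1 37.2] z94.7 F [-4.1  2.9 10.8] M [0.61 0.84 0.09] op0.652
36.0 t7.34 L(mm) [ 0.1 36.2] z94.7 F [-2.6  5.1  9.3] M [ 0.85  0.59 -0.04] op0.650
lower t7.59 L(mm) [ 0.1 36.2] z94.6 F [-7.1  5.4 17.8] M [ 0.84  1.54 -0.08] op0.650
34.5 t7.84 L(mm) [ 0.4 35.6] z94.6 F [-5.8  8.9 16.6] M [ 1.23  1.28 -0.17] op0.653
lower t8.09 L(mm) [ 0.4 35.5] z94.3 F [-9.6  8.  24.3] M [ 1.33  2.07 -0.13] op0.647
33.0 t8.34 L(mm) [ 0.8 34.9] z94.3 F [-8.2 12.5 23. ] M [ 1.79  1.75 -0.17] op0.650
lower t8.59 L(mm) [ 0.8 34.4] z93.6 F [-10.5  10.4  29. ] M [ 1.66  2.17 -0.06] op0.649
31.5 t8.84 L(mm) [ 1.1 33.9] z93.4 F [-8.5 14.3 27. ] M [ 2.06  1.96 -0.16] op0.659
lower t9.09 L(mm) [ 1.1 33.1] z92.4 F [-11.   11.3  28.9] M [ 1.67  2.23 -0.12] op0.655
30.0 t9.3
[... 1849 characters left out ...]
72 -0.14] op0.650
13.5 t14.84 L(mm) [ 2.4 16.1] z76.0 F [-6.5 15.7 27.4] M [ 2.44  1.48 -0.15] op0.653
lower t15.09 L(mm) [ 2.4 15.3] z74.8 F [-8.  12.3 29.4] M [ 1.97  1.7  -0.13] op0.651
12.0 t15.34 L(mm) [ 2.4 14.7] z74.4 F [-6.4 14.6 27.3] M [ 2.43  1.45 -0.17] op0.651
lower t15.59 L(mm) [ 2.4 13.8] z73.2 F [-6.2 13.5 29.4] M [ 1.88  1.66 -0.13] op0.649
10.5 t15.84 L(mm) [ 2.4 13.2] z72.9 F [-6.4 15.2 27. ] M [ 2.46  1.44 -0.14] op0.652
lower t16.09 L(mm) [ 2.4 12.3] z71.7 F [-7.7 13.4 28.4] M [ 1.97  1.59 -0.09] op0.651
9.0 t16.34 L(mm) [ 2.4 11.7] z71.4 F [-5.  16.3 26.6] M [ 2.46  1.41 -0.17] op0.653
lower t16.59 L(mm) [ 2.4 10.8] z70.2 F [-7.5 13.3 29.2] M [ 1.96  1.57 -0.16] op0.653
```

My loop's z threshold was wrong: the fingers crept down the block's sides under a steady 29 N. I'll look before doing anything else.

```bash
python3 - <<'E'
from mv import *
c=pic("scene","s2",(260,150,480,310),3.5)
E
```

```text
(no output)
```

View pics/s2.png

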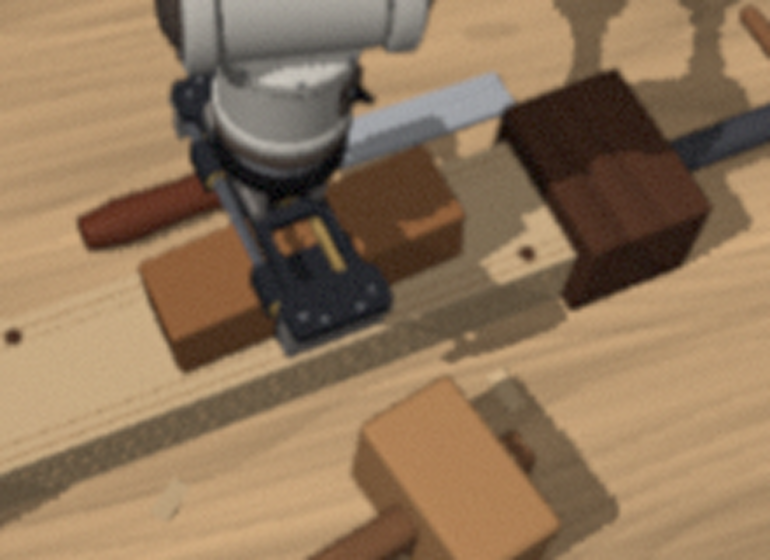

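The scene view shows the block still upright, gripped, and near the plate's middle. Its ends are at crop (145,270)–(185,368) and (415,150)–(462,210). I'll fit its pose at both possible heights.

```bash
python3 - <<'E'
from mv import *
import fit
s=open('fit.py').read().replace('+[[(p[1]-.015)*300,(p[2]-.095)*20]]',''); exec(s)
C=[bot.read_camera(n) for n in("top","scene")]
for zt in(.118,.122,.125,.128,.132):
    e=rect(-.03,.03,-.1,.1,zt,"ac")+[np.array([(x,a,zt),(x,b,zt)]) for x in(-.03,.03) for a,b in((-.1,-.04),(.04,.1))]
    x,y,_=W(.0,.02,0)
    q,r,n=fit(C[1:],[e],[x,y,PA],5); q2,r2,n2=fit(C[:1],[e],[x,y,PA],5)
    print(zt,(L(q)*1e3).round(1),q[2].round(3),r.round(2),n,"| top",(L(q2)*1e3).round(1),q2[2].round(3),r2.round(2),n2)
st()
E
```

```text
0.118 [-9.  28.1] 0.084 0.3 82 | top [-0.6 15.4] 0.11 0.66 58
0.122 [-6.7 27.5] 0.085 0.33 83 | top [-1.4 16.1] 0.102 0.59 54
0.125 [-5. 27.] 0.088 0.33 84 | top [-1.7 15.9] 0.107 0.79 61
0.128 [ 2.3 25.8] 0.163 0.26 114 | top [-1.8 13.2] 0.112 0.7 61
0.132 [ 4.3 25.3] 0.164 0.36 115 | top [-2.7 13.1] 0.104 0.83 61
 t16.74 L(mm) [ 2.4 10.8] z70.2 F [-6.9 14.3 27.5] M [ 1.88  1.64 -0.16] op0.652
```

```bash
python3 - <<'E'
from mv import *
c=bot.read_camera("scene")
for zt in(.118,.125,.132):
    P=[L(ray(c,260+u/3.5,150+v/3.5,zt))*1e3 for u,v in((140,268),(178,333),(462,208),(415,150))]
    print(zt,np.round(P,1).tolist())
print(0.06,[(L(ray(c,260+u/3.5,150+v/3.5,.06))*1e3).round(1) for u,v in((187,370),(462,252))])
c=pic("top","t2",(180,110,480,210),2.6)
E
```

```text
0.118 [[-21.4, -67.8], [29.8, -63.0], [16.8, 139.0], [-34.7, 131.3]]
0.125 [[-17.6, -69.0], [33.1, -64.3], [20.3, 136.0], [-30.9, 128.4]]
0.132 [[-13.9, -70.3], [36.5, -65.6], [23.7, 133.1], [-27.0, 125.5]]
0.06 [array([ 29.1, -57. ]), array([ 19.3, 147.1])]
```

View pics/t2.png

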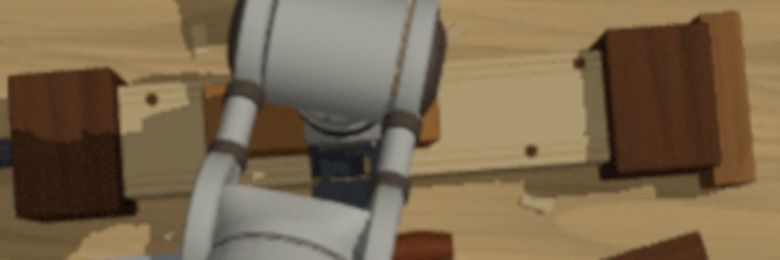

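Fitting both views by hand puts the block centre at local y ≈ 33 mm, yawed about +3.5° relative to the plate, with its top between the two heights. So the cog caught the housing near travel ≈ 40 mm and jammed while the fingers slipped. I'll unload, release, rise and look.

```bash
python3 - <<'E'
from mv import *
bot.line_to(np.array(bot.current_ee_pos()),max_speed=.03); st("unload")
bot.set_gripper(1.0); st("open")
p=np.array(bot.current_ee_pos()); bot.line_to(np.array([*p[:2],.15]),max_speed=.2)
bot.goto(W(-.15,.035,.27),rot(PA)); st()
s=open('fit.py').read().replace('+[[(p[1]-.015)*300,(p[2]-.095)*20]]',''); open('fit.py','w').write(s); exec(s)
C=[bot.read_camera(n) for n in("top","scene")]
for zt in(.118,.122,.125,.128,.132):
    for y in (.033,):
      q0=[*W(0,y,0)[:2],PA+.03]
      q,r,n=fit(C[1:],[BLK(zt)],q0,4); print(zt,(L(q)*1e3).round(1),(q[2]-PA).round(3),r.round(2),n)
cv2.imwrite("pics/s3.png",np.hstack([cv2.resize(C[1]["pixels"][170:300,270:460],None,fx=3,fy=3),cv2.resize(C[0]["pixels"][110:240,230:300],None,fx=3,fy=3)]))
E
```

```text
unload t17.18 L(mm) [ 2.4 10.4] z70.3 F [-1.2  2.2  6.7] M [0.48 0.28 0.14] op0.649
open t17.82 L(mm) [ 2.4 10.8] z70.2 F [-0.8  1.2 -0.7] M [-0.03  0.02  0.01] op1.000
 t19.17 L(mm) [-150.1   35. ] z268.4 F [ 0.2  0.2 -0.2] M [-0.05  0.01  0.01] op1.001
0.118 [-2.5 26.8] 0.054 0.19 72
0.122 [-0.5 26.1] 0.053 0.26 70
0.125 [ 1.  25.6] 0.057 0.25 72
0.128 [ 2.3 29.3] 0.063 0.25 65
0.132 [ 4.2 30.8] 0.058 0.45 74
```

View pics/s3.png

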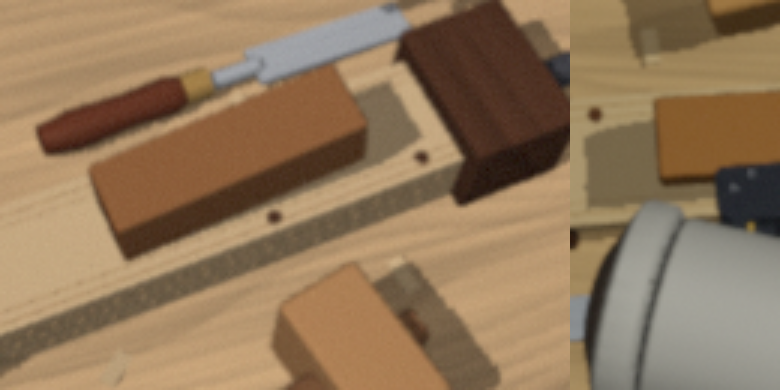

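```bash
cat > pnp.py <<'E'
from mv import *
def corners(c,uv,X):
    def pr(p,f):
        R=Ro.from_euler("ZYX",[p[3]+PA,p[4],p[5]]).as_matrix()
        w=W(p[0],p[1],p[2]); return proj(c,X@R.T+w)
    r=lambda p:np.r_[(pr(p,0)-uv).ravel(),p[5]*100,p[4]*50]
    s=least_squares(r,[0,.03,.09,0,0,0]); return s.x,np.abs(s.fun).max()
E
python3 - <<'E'
from pnp import *
c=bot.read_camera("scene")
uv=np.array([(92,168),(120,226),(366,128),(338,68),(127,257),(366,160)])/3+[270,170]
X=np.array([(-.03,-.1,.029),(.03,-.1,.029),(.03,.1,.029),(-.03,.1,.029),(.03,-.1,-.029),(.03,.1,-.029)])
p,e=corners(c,uv,X); print((p[:3]*1e3).round(1),"yaw,roll(y),pitch(x)",p[3:].round(3),e.round(2))
E
```

```text
[-0.9 37.5 90.5] yaw,roll(y),pitch(x) [0.025 0.002 0.012] 2.71
```

```bash
python3 - <<'E'
from pnp import *
C=[bot.read_camera(n) for n in("top","scene")]
for zt in(.118,.132): print(zt,[(L(ray(C[0],u,v,zt))*1e3).round(1) for u,v in((259,142.7),(260.7,170.7))])
for zt in(.118,.122,.125,.128,.132):
  zb=zt-.058; v=[np.array([(.03,y,zb),(.03,y,zt)]) for y in(-.1,.1)]
  for y,dy in((.0375,.025),(.034,.055)):
    q,r,n=fit(C[1:],[BLK(zt)+[np.array([(.03,-.1,zb),(.03,.1,zb)]),np.array([(.03,-.1,zb),(-.03,-.1,zb)])]+v],[*W(-.001,y,0)[:2],PA+dy],3); print(zt,(L(q)*1e3).round(1),(q[2]-PA).round(3),r.round(2),n)
    if zt in(.118,.132) and y>.037:
        o=cv2.resize(C[1]["pixels"],None,fx=4,fy=4,interpolation=cv2.INTER_CUBIC)
        for e in BLK(zt)+v+[np.array([(.03,-.1,zb),(.03,.1,zb)])]: cv2.polylines(o,[np.int32(proj(C[1],pose(e,q))*4+2)],False,(0,255,0))
        C[1]["o%d"%(zt*1000)]=o[180*4:265*4,290*4:410*4]
cv2.imwrite("pics/s4.png",cv2.resize(np.vstack([C[1]["o118"],C[1]["o132"]]),None,fx=.88,fy=.88))
E
```

```text
0.118 [array([ 34.5, 129.7]), array([-28.6, 130.1])]
0.132 [array([ 32. , 127.9]), array([-30.3, 128.3])]
0.118 [-2.9 36.7] 0.03 0.47 153
0.118 [-2.8 36.8] 0.029 0.48 149
0.122 [-1.1 35.9] 0.032 0.51 154
0.122 [-1.2 36. ] 0.038 0.43 152
0.125 [ 0.2 35.1] 0.034 0.44 159
0.125 [ 0.3 35.2] 0.04 0.44 151
0.128 [ 1.5 34.6] 0.044 0.45 152
0.128 [ 1.6 34.4] 0.042 0.47 159
0.132 [ 3.4 32.8] 0.04 0.5 157
0.132 [ 3.5 32.8] 0.039 0.57 161
```

View pics/s4.png

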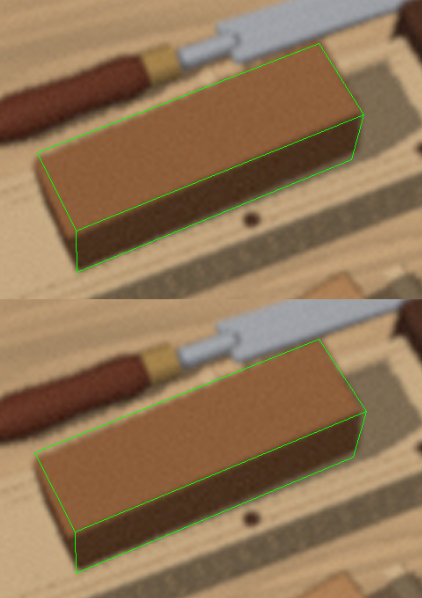

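The residuals look like a tilt about x, with the −y end down. That would fit the cog having tipped over the housing's +y rim with the housing still further towards −y. I'll fit the tilt explicitly with the clicked corners.

```bash
python3 - <<'E'
from pnp import *
c=bot.read_camera("scene")
# corners measured in s4 upper panel (scale 3.52, offset 290,180)
uv=np.array([(37,155),(76,231),(364,114),(322,42),(79,271),(361,156)])/3.52+[290,180]
X=np.array([(-.03,-.1,.029),(.03,-.1,.029),(.03,.1,.029),(-.03,.1,.029),(.03,-.1,-.029),(.03,.1,-.029)])
def f(th,p):
    R=Ro.from_euler("ZX",[p[2]+PA,th]).as_matrix(); return (proj(c,X@R.T+W(p[0],p[1],p[3]))-uv).ravel()
for th in(-.11,-.05,0,.05,.08,.11,.14):
    s=least_squares(lambda p:f(th,p),[0,.03,0,.09]); print(th,s.x.round(4),np.sqrt((s.fun**2).mean()).round(2))
E
```

```text
-0.11 [0.0179 0.0267 0.0849 0.1284] 1.64
-0.05 [0.0094 0.0321 0.0571 0.111 ] 1.11
0 [0.0034 0.036  0.0338 0.0987] 0.72
0.05 [-0.0017  0.0392  0.0102  0.0885] 0.44
0.08 [-0.0042  0.0409 -0.0041  0.0833] 0.4
0.11 [-0.0063  0.0423 -0.0184  0.079 ] 0.48
0.14 [-0.008   0.0435 -0.033   0.0754] 0.64
```

The fit prefers a +0.05 to +0.08 rad tilt with the +y end up, so the cog's leading side is over the housing, which lies further towards −y. The fingers had simply slipped because I pressed too hard. I'll regrasp at the centre, firmer, press lightly with force feedback and continue.

```bash
python3 - <<'E'
from mv import *
bot.goto(W(-.0005,.037,.165),rot(PA+.015)); 
bot.line_to(W(-.0005,.037,.092),max_speed=.2); st("down")
bot.set_gripper(0.0,35); st("grip")
z=bot.current_ee_pos()[2]-.0005; ly=37
while ly>8:
    ly-=1.5
    bot.line_to(W(0,ly/1e3,z),rot(PA),max_speed=.03); st("%.1f z%.4f"%(ly,z))
    f=np.array(bot.current_contact_force())
    z+=np.clip((f[2]-6)/6e3,-.001,.001)
    fy=-np.sin(PA)*f[0]+np.cos(PA)*f[1]
    if fy>14 or f[2]>20: print("blocked",fy);break
E
```

```text
down t20.74 L(mm) [ 0.  36.8] z93.7 F [ 0.  -0.9  1.8] M [-0.07  0.08 -0.02] op1.000
grip t21.32 L(mm) [ 0.6 36.9] z93.0 F [2.  0.9 3.8] M [ 0.02 -0.32  0.06] op0.652
35.5 z0.0925 t21.57 L(mm) [ 0.3 35.6] z92.8 F [1.3 2.3 3.9] M [ 0.14 -0.16 -0.16] op0.654
34.0 z0.0921 t21.82 L(mm) [ 0.3 34.8] z92.8 F [0.2 5.  7. ] M [ 0.5   0.11 -0.04] op0.651
32.5 z0.0923 t22.07 L(mm) [-0.  33.1] z92.6 F [1.  4.2 6.4] M [0.34 0.09 0.02] op0.647
31.0 z0.0924 t22.32 L(mm) [-0.2 31.5] z92.4 F [0.3 4.8 5.4] M [0.31 0.23 0.03] op0.650
29.5 z0.0923 t22.57 L(mm) [-0.2 29.9] z92.3 F [0.2 4.7 5.2] M [ 0.22  0.11 -0.01] op0.649
28.0 z0.0921 t22.82 L(mm) [-0.3 28.3] z92.0 F [-0.6  4.8  3.8] M [ 0.27  0.21 -0.05] op0.654
26.5 z0.0918 t23.07 L(mm) [-0.3 27.3] z91.8 F [-1.3  6.6  5.1] M [ 0.46  0.33 -0.  ] op0.649
25.0 z0.0916 t23.32 L(mm) [-0.2 27.2] z91.8 F [-1.6 10.2  7.4] M [ 1.23  0.41 -0.1 ] op0.648
23.5 z0.0919 t23.57 L(mm) [-0.3 27. ] z92.0 F [-2.  14.5  7.6] M [ 1.98  0.36 -0.11] op0.650
blocked 14.584894793584931
```

The block stopped hard at y = 27 mm, which means the cog is against the housing's far wall. I'll back off slightly, lower the grip so the block can level itself, and press gently with a small dither.

```bash
python3 - <<'E'
from mv import *
z=bot.current_ee_pos()[2]
bot.line_to(W(0,.0265,z),rot(PA),max_speed=.03); st("back")
bot.set_gripper(0.0,12); st("soft")
for dy,dx in((26.5,0),(27.5,0),(28.2,0),(27,.8),(26,-.8),(27.3,0)):
    z+=np.clip((bot.current_contact_force()[2]-10)/6e3,-.0015,.0015)
    bot.line_to(W(dx/1e3,dy/1e3,z),rot(PA),max_speed=.03); st("%.1f %.1f z%.4f"%(dx,dy,z))
E
```

```text
back t23.82 L(mm) [-0.5 27.4] z91.6 F [-0.7  5.3  3.8] M [0.7  0.23 0.04] op0.650
soft t24.04 L(mm) [-0.4 27.3] z91.6 F [-0.1  6.4  3.2] M [ 0.88  0.16 -0.01] op0.653
0.0 26.5 z0.0909 t24.29 L(mm) [-0.4 27.6] z90.7 F [-1.4  7.3  4.5] M [ 1.04  0.26 -0.06] op0.655
0.0 27.5 z0.0900 t24.54 L(mm) [-0.4 28. ] z89.8 F [-1.7  5.6  4.3] M [ 0.69  0.24 -0.1 ] op0.651
0.0 28.2 z0.0890 t24.79 L(mm) [-0.4 28.5] z88.9 F [-1.5  5.   4.2] M [ 0.63  0.29 -0.11] op0.648
0.8 27.0 z0.0881 t25.04 L(mm) [-0.  28.4] z88.1 F [-3.   8.   7.4] M [ 1.31  0.73 -0.23] op0.653
-0.8 26.0 z0.0876 t25.29 L(mm) [-0.3 28.3] z88.1 F [-0.7 13.1  6.6] M [ 1.91  0.07 -0.18] op0.650
0.0 27.3 z0.0871 t25.54 L(mm) [-0.1 28.7] z87.3 F [-2.2  8.5  6.7] M [ 1.26  0.36 -0.13] op0.652
```

```bash
python3 - <<'E'
from mv import *
p=np.array(bot.current_ee_pos()); bot.line_to(p,max_speed=.03)
bot.set_gripper(1.0); p=np.array(bot.current_ee_pos()); bot.line_to(np.array([*p[:2],.15]),max_speed=.25)
bot.goto(W(-.13,.035,.25),rot(PA)); st()
C=[bot.read_camera(n) for n in("top","scene")]
cv2.imwrite("pics/s5.png",np.hstack([cv2.resize(C[1]["pixels"][180:265,290:410],None,fx=4.5,fy=4.5,interpolation=2),cv2.resize(C[0]["pixels"][125:210,240:290],None,fx=4.5,fy=4.5,interpolation=2)]))
E
```

```text
t27.52 L(mm) [-130.2   35. ] z248.6 F [-0.   0.1 -0. ] M [-0.08  0.02  0.02] op1.001
```

View pics/s5.png

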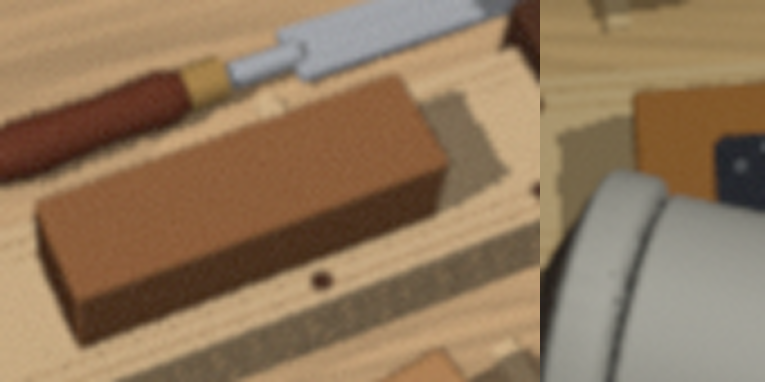

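```bash
cat > tilt.py <<'E'
from pnp import *
X=np.array([(-.03,-.1,.029),(.03,-.1,.029),(.03,.1,.029),(-.03,.1,.029),(.03,-.1,-.029),(.03,.1,-.029),(-.03,-.1,-.029)])
def run(c,uv):
    def f(th,p):
        R=Ro.from_euler("ZX",[p[2]+PA,th]).as_matrix(); return (proj(c,X[:len(uv)]@R.T+W(p[0],p[1],p[3]))-uv).ravel()
    for th in(-.11,-.05,0,.05,.11):
        s=least_squares(lambda p:f(th,p),[0,.03,0,.09]); print(th,s.x.round(4),np.sqrt((s.fun**2).mean()).round(2))
E
python3 - <<'E'
from tilt import *
C=[bot.read_camera(n) for n in("top","scene")]
run(C[1],np.array([(38,205),(82,302),(445,168),(400,75),(82,345),(435,212),(42,248)])/4.5+[290,180])
for zt in(.118,.132):
  print("top",zt,[(L(ray(C[0],240+(u-540)/4.5,125+v/4.5,zt))*1e3).round(1) for u,v in((636,93),(638,190))])
  zb=zt-.058;v=[np.array([(.03,y,zb),(.03,y,zt)]) for y in(-.1,.1)]
  q,r,n=fit(C[1:],[BLK(zt)+[np.array([(.03,-.1,zb),(.03,.1,zb)]),np.array([(.03,-.1,zb),(-.03,-.1,zb)])]+v],[*W(-.001,.025,0)[:2],PA+.0],3); print(zt,(L(q)*1e3).round(1),(q[2]-PA).round(3),r.round(2),n)
E
```

```text
-0.11 [-0.001   0.03    0.0425  0.0847] 1.69
-0.05 [-0.0073  0.0335  0.0157  0.0719] 1.18
0 [-0.0115  0.0359 -0.0068  0.0633] 0.88
0.05 [-0.0148  0.0376 -0.0295  0.0568] 0.78
0.11 [-0.0173  0.0389 -0.057   0.0518] 1.0
top 0.118 [array([ 27.4, 124.9]), array([-21. , 127.2])]
0.118 [-0.9 26.9] -0.008 0.52 181
top 0.132 [array([ 25. , 123.2]), array([-22.8, 125.4])]
0.132 [ 5.7 21.1] -0.011 0.71 162
```

The level, home-height fit (top at 118 mm: lx −0.9, ly 26.9, yaw −0.008) is now clearly the better one, but vision alone is ambiguous. I'll probe both ends of the top face with closed fingers, which measures the heights and presses any raised end down.

```bash
python3 - <<'E'
from mv import *
bot.set_gripper(0.0,10)
bot.goto(W(0,.097,.150),rot(PA)); bot.line_to(W(0,.097,.134),max_speed=.1); st("pre+")
def probe(ly,lim,z=.134):
    while z>.1145:
        z-=.0015; bot.line_to(W(0,ly,z),max_speed=.06)
        f=bot.current_contact_force()[2]
        if f>4: st("touch %.1f"%(z*1e3))
        if f>lim: break
probe(.097,12); bot.line_to(W(0,.097,.14),max_speed=.2)
bot.line_to(W(0,-.043,.14),max_speed=.25); bot.line_to(W(0,-.043,.125),max_speed=.1); probe(-.043,12,.125)
bot.line_to(W(0,-.043,.14),max_speed=.2); st()
E
```

```text
pre+ t30.11 L(mm) [-0.5 96.5] z134.4 F [-0.2 -0.3 -0.3] M [-0.06  0.04  0.05] op0.008
touch 117.5 t32.86 L(mm) [ 0.2 97. ] z118.4 F [-3.2 -0.3  5.3] M [-0.06  0.47  0.01] op0.004
touch 116.0 t33.11 L(mm) [ 0.3 97. ] z118.4 F [-6.1 -0.7 12.6] M [-0.14  1.25  0.01] op0.002
touch 117.5 t35.63 L(mm) [  0.2 -43.1] z118.4 F [-2.1 -0.1  5.2] M [0.01 0.46 0.01] op0.008
touch 116.0 t35.88 L(mm) [  0.3 -43.1] z118.4 F [-6.6  1.3 13.9] M [ 0.16  1.25 -0.05] op0.007
 t36.15 L(mm) [  1.2 -43.4] z141.2 F [ 0.2 -0.5 -0.3] M [-0.08  0.09  0.03] op0.007
```

Both ends stand at 118.4 mm (home is 118) and are rigid under 12–14 N, so the block is level and fully home. The arm is clear, so I'll rise a little and hand in.

```bash
python3 - <<'E'
from mv import *
bot.line_to(W(0,-.043,.2),max_speed=.2); st("end"); bot.job_done()
E
```

```text
end t36.60 L(mm) [ -0.3 -42.9] z198.9 F [-0.1 -0.6 -1. ] M [-0.07  0.04 -0.05] op0.004
the job is handed in; nothing more can be done
```

The block is home in its housing and the job is handed in at 36.6 s. I gripped the block, straightened it to the plate and slid it towards −y. After about 48 mm the cog met the housing's far wall; backing off and pressing lightly then dropped it in. I released the block and moved the arm clear.

**Checks that agreed:** Probing the top near both ends read 118.4 mm each (118 mm is home), with no give at 12–14 N, so it is level and fully down. The contact-force reading was near zero at hand-in.

**Checks that failed or disagreed:**
- **Slip on the first slide:** a wrong threshold made me press up to about 30 N, so the fingers slid down the block. I let go and regrasped it partway, with the cog still tipped over the housing's edge.
- **Camera fits:** the pictures alone could not clearly tell home from tilted, so the verdict rests on the probe.
- **Mallet, chisel and square:** I did not measure them again at the end. I made no move near them, and the chisel and mallet looked undisturbed in the later pictures. The square was outside those crops.

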